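Clamp the split side of the pine step-stool

TASK

The split side panel of the pine step-stool lies flat on the worktop as two halves between the jaws of an open one-hand ratchet bar clamp. Slide the clamp's bar-end jaw in along the bar until it is about 20 mm short of the wood and let go of it, then pump the trigger against the handle, stroke after stroke, until the jaws have pulled the two halves tight together. Finish while still holding the trigger squeezed so that the joint stays pressed - firm but gentle, so the soft pine is not crushed - with clamp and panel still lying flat on the worktop, the two halves in line, and the other things left where they are.

Things in the scene. Friction and masses are not known exactly. Their poses are not given: they have to be found in the camera images.
- clamp: One-hand ratchet bar clamp lying loose on its side on small rubber feet, black and orange; head 0.7 kg, bar with jaw 0.32 kg. Origin on the worktop, under the bar inside the head. x: to the jaw tips, away from the robot; y: along the bar to the bar-end jaw; z up. Head block x -30 to 22, y -32 to 30, z 0 to 34 mm. Steel bar x -10 to 10, z 13 to 21, runs on through the head and out behind it (-y).
- handle (a point): Middle of the black handle where it is gripped, 17 mm above the worktop. The handle points to the clamp's -x (to the robot), 104 long x 22 mm wide (y), z 0 to 31; the trigger is on its +y side. From above, take both together here, fingers closing along the clamp's y: 62 mm wide with the trigger out, 41 at its stop, about 50 stalled on tight wood. The clamp may slide a little.
- head_pad (a point): Centre of the orange pad face of the head's own jaw, 17 mm up, facing the clamp's +y towards half_a; the pad is 50 mm long (x) and 28 mm high. The jaw reaches 26 mm farther towards +x and 33 mm up.
- jaw (a joint): How far the bar and bar-end jaw are drawn in, m: 0 = fully open (235 mm between the pads), 0.15 = most closed; opening = 0.235 - value. Push it in slowly with about 5 N, e.g. closed fingers on its outer face near the bar (fast pushes drag the head along some mm); a ratchet of 8 mm teeth stops it going back. Each full squeeze of the trigger draws it in 8 mm, until it meets the wood.
- jaw_pad (a point): Centre of the orange pad face of the bar-end jaw, the face that meets half_b's outer edge, 17 mm up, facing the clamp's -y. In the clamp's axes the jaw reaches from here 85 mm to -x and 25 mm to +x; its flat outer face is 30 mm farther out along +y; z 0 to 34 mm. The bar's centre line is 70 mm from here towards -x.
- trigger (a joint): Angle of the orange trigger, rad: 0 = out, 0.36 = squeezed to its stop, just clear of the handle. A spring returns it (4 N to start, 6 N at the stop). With the jaw free it goes to the stop; when the wood is tight it stalls before (about 0.2 at 20 to 26 N), and the jaws press with about 2 x the squeeze above the spring (40 N of grip: 60 N). If it reaches the stop, let it out and pump again.
- trigger_face (a point): Point on the outer (+y) face of the trigger where a finger squeezes it, 58 mm from its pivot, 17 mm up; the trigger is 13 mm thick and spans z 5 to 29 mm. It moves with the trigger, about 21 mm to the clamp's -y in a full squeeze.
- half_a: Half of the pine side panel nearer the clamp's head, 0.13 to 0.21 kg, loose, flat, 22 mm thick, 170 mm long (its x, along the jaws), 74 mm wide (its y), narrowing to a 44 mm foot at the +x end. Origin: middle of the 170 x 74 outline, underside. Outer edge y -37 mm faces the head's pad; inner edge y +37 (x -85 to 25) is the joint. Pine bruises above about 110 N at a jaw.
- half_b: The other half, same size and origin; inner edge y -37 mm (x -85 to 25) faces half_a, outer edge y +37 mm faces the bar-end jaw. At the start there are a few mm between the halves and between half_a and the head's pad.
- plate: Coral toddler plate, 184 mm across, 22 mm high; leave alone.
- bowl: Steel bowl, 144 mm across, 55 mm high; leave alone.
- straw_cup: Clear straw cup with a blue flip lid, 72 mm across, 142 mm high; leave alone.
- spoon1: Blue toddler spoon, 150 mm long; leave alone.
- spoon2: Blue toddler spoon, 150 mm long; leave alone.
- glue: Yellow wood-glue bottle with orange nozzle, 58 mm across, 165 mm high; leave alone.
Not all that is in view belongs to the job. What is shaped like the half_a but red is not meant. What is shaped like the half_b but pink is not meant.

How it is judged (in metres and radians):
On the way, in this order (a step that is already met when the one before it is completed fails the run):
1. the bar-end jaw has been slid in to about 20 mm (11 to 30 mm) from the outer edge of half_b and let go (y of jaw_pad in the frame of half_b between 0.048 and 0.067 m and contact force between the fingers and jaw below 0.3 N), for 0.2 s.
2. the fingers squeeze the trigger in for a first stroke (beyond 0.25 rad) (value of joint trigger above 0.25 rad and contact force between the fingers and trigger above 2 N), for 0.02 s.
3. the trigger is let out again (below 0.1 rad) for the next stroke (value of joint trigger below 0.1 rad), for 0.02 s.
At the end, for the whole second after the job is handed in: Fingers still squeeze the trigger (over 5 N); jaws and joint press with over 10 N by the clamp alone; joint closed within 2.5 mm, halves in line within 7 mm and 0.03 rad; clamp and halves flat on the worktop (within 6 mm, 0.05 rad) and still (contact force between the fingers and trigger above 5 N and value of joint trigger above 0.02 rad and contact force between each of half_a, jaw and half_b above 10 N and contact force between clamp and half_a above 10 N and contact force between each of the fingers, the arm and jaw below 1 N and contact force between the fingers and half_a below 1 N and contact force between the fingers and half_b below 1 N and height (world z) of clamp below 0.006 m and angle between clamp's own z axis and vertical below 0.06 rad and height (world z) of each of half_a, half_b below 0.005 m and angle between each of half_a, half_b's own z axis and vertical below 0.05 rad and angle between the y axis of half_a and the y axis of half_b, either way round below 0.03 rad and x of half_b in the frame of half_a between -0.007 and 0.007 m and y of half_b in the frame of half_a below 0.0765 m and linear speed of half_b below 0.01 m/s); the arm keeps its last pose, push and grip.
It fails at once if the pine is crushed: more than 110 N between a jaw and the panel (contact force between jaw and half_b above 110 N or contact force between clamp and half_a above 110 N).
It fails at once if the plate, bowl, straw cup, glue bottle or a spoon is moved more than 30 mm (distance of any of plate, bowl, straw_cup, spoon1, spoon2, glue from where it was at the start of the episode above 0.03 m).
It also fails if it takes over 54 s, if anything falls off the work surface, if the arm or the gripper's body presses on something with over 40 N, if the wrist force passes 120 N, or if a joint passes its speed limit or range.

ROBOT

A 6-joint arm with a two-finger parallel gripper is mounted at the origin on the work surface. World frame = base frame: x ahead of the robot, y to its left, z up, the work surface at z = 0. Lengths are in m, angles in degrees, forces in N, time in s.
With the tool pointing down it reaches from about 0.325 to 0.85 m from the base axis. Payload 15.5 kg.
Tool frame: the origin (TCP) lies at the very end of the fingers, on their centre line; the grasp point (between the pads) lies arm.grip_depth behind it (arm.grip_depth is the distance from the TCP to the grasp point, in m); z points along the fingers, y is the line along which they close (so a half turn about z gives the same grasp; the last joint's range is limited). The gripper opens to 91 mm and grips with 3 to 60 N. Pads are 32 mm wide; open, the fingers measure 118 mm over their backs; the gripper's body (76 mm by 178 mm) begins 60 mm behind the grasp point.
Start: joints at [-76.003, 28.281, 77.091, -0, 74.628, -5.472], TCP at [0.208, -0.589, 0.178] pointing down, gripper open.
Joint ranges: [-166.48, 166.48], [-47.26, 123.95], [12.59, 153.08], [-70.14, 250.14], [6.76, 159.57], [-176.63, 176.63]. Speed limits (degrees/s): [108.29, 108.29, 147.25, 172.46, 172.46, 172.46].

INTERFACE

Orientations are given as a 3x3 rotation matrix whose columns are the frame's x, y, z axes.
In Python, from rig import arm gives the robot as it stands. Calls block until the motion is done:
- arm.move_to(position, orientation): joint-space move of the TCP to a pose.
- arm.move_l(position, orientation=None, feed=0.15): straight line of the TCP; orientation=None keeps the orientation; feed is the mean speed in m/s.
- arm.move_joints(angles): joint-space move.
- arm.grip(opening): finger opening in m; the grip force is fixed at half the most; returns when the fingers have stopped.
- arm.sleep(seconds).
- arm.solve_ik(position, orientation): joint angles nearest the present ones, or None.
- arm.snapshot(name): name is "scene" or "top" or "wrist"; returns the picture (384x512x3 uint8, red, green, blue); there is no depth.
- arm.get_calibration(name): a dict with "intrinsics" (3x3 intrinsics, pixels), "cam_to_world" (4x4, takes a point from camera to world coordinates). Camera axes: x right, y down, z forward; pixel columns grow to the right and rows downward; lengths in m; the calibration is good to about 2 mm. A picture is of the moment at which its call begins: read the wrist's pose just before it. get_calibration takes no time and is no camera call; for the wrist camera it gives the pose at the moment of the call.
A pose or a line that the arm cannot do raises arm.Unreachable and nothing moves.
- arm.sign_off(): hands the job in; it is judged then, once.
Readings, each from a call of its own:
- arm.current_t(): time.
- arm.current_joint_positions(): joint angles.
- arm.current_dq(): joint speeds.
- arm.current_tau(): joint torques, N m.
- arm.current_ee_pos(): TCP position.
- arm.current_tool_rot(): TCP orientation.
- arm.current_force(): force on the tool from outside, world axes, zero at the start.
- arm.current_torque(): the same for the moment, N m.
- arm.current_width(): finger opening in m.
- arm.current_grasp_force(): force on a finger pad.
Only numpy, scipy, OpenCV 4.12 (cv2) and the standard library are available. Lean on these libraries where they do the work, as an engineer would, in place of code of your own. Each camera call takes 0.05 s, during which the arm holds its last target. There are 200 camera calls.

## Working session

There is one attempt and no reset: what is moved stays moved. The work goes in short steps, each a Python script; the robot and the scene stay as the last script left them, time stands still between calls to the robot, and variables do not carry over. Pictures are saved under pics/ and viewed, at most 10 in all, crops included, and the job is handed in when it is done.

```bash
mkdir -p pics; ls; python3 - <<'E'
from rig import arm
import cv2,numpy as np
for n in("top","scene"):
    im=arm.snapshot(n);cv2.imwrite(f"pics/{n}0.png",im[:,:,::-1])
    c=arm.get_calibration(n);print(n,np.round(c["intrinsics"],1).tolist(),np.round(c["cam_to_world"],3).tolist())
print(arm.current_t(),arm.grip_depth,arm.current_tool_rot(),arm.current_width())
E
```

```text
pics
top [[486.7, 0.0, 254.0], [0.0, 486.7, 186.3], [0.0, 0.0, 1.0]] [[-0.023, -0.997, 0.072, 0.467], [-1.0, 0.022, -0.005, 0.11], [0.004, -0.072, -0.997, 1.546], [0.0, 0.0, 0.0, 1.0]]
scene [[357.8, 0.0, 257.5], [0.0, 357.8, 190.2], [0.0, 0.0, 1.0]] [[0.848, 0.329, -0.415, 1.089], [0.529, -0.554, 0.643, -0.727], [-0.018, -0.765, -0.644, 0.881], [0.0, 0.0, 0.0, 1.0]]
0.1 0.0188 [[ 9.42795894e-01  3.33370429e-01 -2.44718083e-04]
 [ 3.33370498e-01 -9.42795330e-01  1.03789381e-03]
 [ 1.15284037e-04 -1.06010381e-03 -9.99999431e-01]] 0.09104108345935197
```

View pics/top0.png

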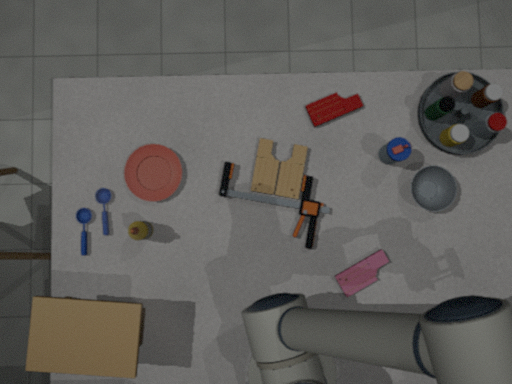

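View pics/scene0.png

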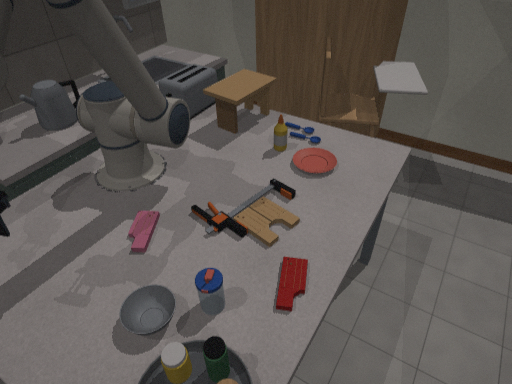

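```bash
cat > h.py <<'E'
from rig import arm
import cv2,numpy as np
def rot(yaw): # tool down, tool x along world yaw (rad), tool y = -(left)
    c,s=np.cos(yaw),np.sin(yaw)
    return np.array([[c,s,0],[s,-c,0],[0,0,-1.]])
def ray(cal,px,z):
    K,T=np.array(cal["intrinsics"]),np.array(cal["cam_to_world"])
    px=np.atleast_2d(px).astype(float)
    d=(np.c_[px,np.ones(len(px))]@np.linalg.inv(K).T)@T[:3,:3].T
    o=T[:3,3]; return (o+d*((z-o[2])/d[:,2])[:,None])[:,:2]
E
python3 - <<'E'
from h import *
c=np.array(arm.get_calibration("wrist")["cam_to_world"]);R=arm.current_tool_rot();p=arm.current_ee_pos()
print(np.round(np.array(R).T@(c[:3,3]-p),3),np.round(np.array(R).T@c[:3,:3],2))
arm.move_to([0.46,0.05,0.40],rot(-0.15))
cal=arm.get_calibration("wrist");im=arm.snapshot("wrist")
np.savez("w1.npz",im=im,K=cal["intrinsics"],T=cal["cam_to_world"])
cv2.imwrite("pics/w1.png",cv2.resize(im[:,:,::-1],(768,576),interpolation=cv2.INTER_CUBIC))
print(np.round(cal["intrinsics"],1).tolist(),np.round(cal["cam_to_world"],3).tolist(),arm.current_t())
E
```

```text
[ 0.077  0.001 -0.206] [[-0.   -0.96 -0.27]
 [ 1.   -0.   -0.  ]
 [-0.   -0.27  0.96]]
[[290.3, 0.0, 256.1], [0.0, 290.3, 190.8], [0.0, 0.0, 1.0]] [[-0.151, -0.953, -0.263, 0.536], [-0.989, 0.145, 0.04, 0.038], [-0.0, 0.266, -0.964, 0.606], [0.0, 0.0, 0.0, 1.0]] 2.7083
```

View pics/w1.png

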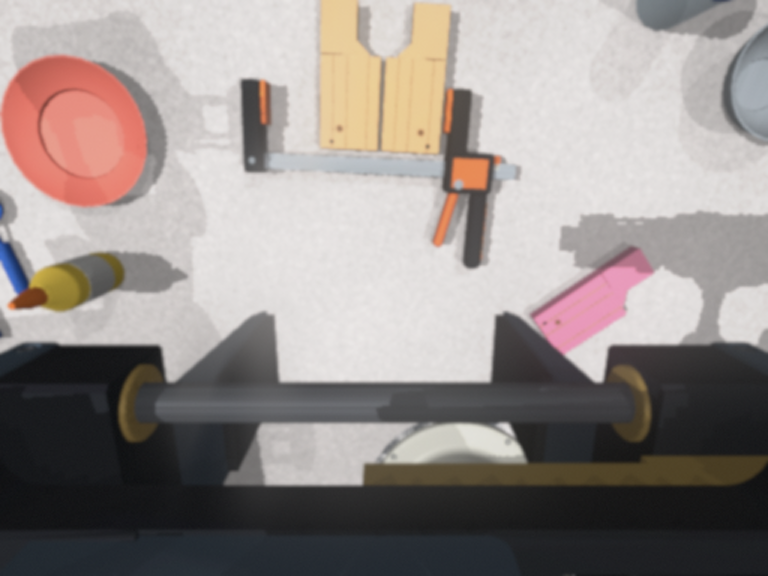

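```bash
python3 - <<'E'
from h import *
d=np.load("w1.npz");cal=dict(intrinsics=d["K"],cam_to_world=d["T"]);im=d["im"]
hsv=cv2.cvtColor(im,cv2.COLOR_RGB2HSV);H,S,V=cv2.split(hsv)
Z=lambda x,y,w,h:(slice(int(y/1.5),int((y+h)/1.5)),slice(int(x/1.5),int((x+w)/1.5)))
def comp(m,win,name,z,ma=25):
    k=np.zeros_like(m,np.uint8);k[Z(*win)]=m[Z(*win)]
    n,l,st,ce=cv2.connectedComponentsWithStats(k)
    for i in range(1,n):
        if st[i,4]>=ma:
            ys,xs=np.where(l==i);w=ray(cal,np.c_[xs,ys],z).astype(np.float32)
            r=cv2.minAreaRect(w);print(name,st[i,4],np.round(r[0],4),np.round(r[1],4),round(r[2],1),"mean",np.round(w.mean(0),4))
            print("   box",np.round(cv2.boxPoints(r),4).tolist())
wood=((H>10)&(H<28)&(S>70)&(V>110))
comp(wood,(310,0,142,165),"wood",.022,100)
org=((H<14)&(S>150)&(V>90))
comp(org,(230,70,60,110),"jawpad",.031)
comp(org,(425,70,100,200),"org",.031)
dark=V<75
comp(dark,(230,70,60,110),"jaw",.034)
comp(dark,(425,80,100,200),"head",.032)
# bar rows
for u in (290,320,350,380,410):
    col=im[int(140/1.5):int(190/1.5),int(u/1.5)].astype(int)
    print(u,(col[:,2]-col[:,0]).tolist(),col[:,1].tolist())
m=(org*90+dark*50+wood*160).astype(np.uint8)
E
```

```text
wood 3329 [0.6462 0.0634] [0.0725 0.1668] 79.1 mean [0.6415 0.0683]
   box [[0.5573999881744385, 0.04349999874830246], [0.7213000059127808, 0.012000000104308128], [0.7348999977111816, 0.08330000191926956], [0.5710999965667725, 0.11469999700784683]]
wood 3478 [ 0.6295 -0.0184] [0.0858 0.1674] 78.3 mean [ 0.6232 -0.0163]
   box [[0.5389000177383423, -0.04349999874830246], [0.7027999758720398, -0.07729999721050262], [0.7202000021934509, 0.0066999997943639755], [0.5562000274658203, 0.04050000011920929]]
jawpad 47 [0.639  0.1732] [0.0037 0.0324] 77.1 mean [0.6413 0.1727]
   box [[0.6227999925613403, 0.17499999701976776], [0.6542999744415283, 0.16779999434947968], [0.6550999879837036, 0.17139999568462372], [0.6236000061035156, 0.1785999983549118]]
org 85 [ 0.5885 -0.0492] [0.0062 0.045 ] 79.3 mean [ 0.5884 -0.0493]
   box [[0.5658000111579895, -0.04800000041723251], [0.6100000143051147, -0.05640000104904175], [0.6111999750137329, -0.0502999983727932], [0.5669999718666077, -0.04190000146627426]]
org 359 [ 0.5116 -0.0678] [0.0421 0.0334] 81.3 mean [ 0.5128 -0.0692]
   box [[0.492000013589859
[... 1480 characters left out ...]
, 192, 190, 189, 188, 190, 195, 205, 213, 215, 213, 213, 214, 217, 219, 221, 223]
380 [-35, -33, -34, -34, -35, -35, -31, -21, -13, -10, -10, -7, 0, 7, 10, 11, 11, 11, 11, 11, 10, 10, 8, 2, -4, -7, -8, -7, -7, -5, -6, -5, -5] [137, 136, 138, 141, 142, 145, 148, 160, 187, 202, 199, 191, 189, 190, 193, 193, 192, 190, 189, 189, 188, 187, 182, 183, 195, 208, 213, 215, 217, 219, 223, 224, 224]
410 [-83, -83, -83, -83, -83, -82, -82, -78, -58, -27, -13, -9, -6, 0, 7, 9, 10, 11, 10, 11, 10, 10, 10, 7, 0, -5, -8, -8, -8, -9, -8, -5, -5] [201, 202, 202, 202, 202, 203, 202, 196, 183, 187, 200, 200, 193, 190, 191, 193, 192, 191, 190, 188, 188, 188, 185, 177, 180, 195, 208, 211, 211, 211, 215, 220, 222]
```

```bash
python3 - <<'E'
from h import *
d=np.load("w1.npz");cal=dict(intrinsics=d["K"],cam_to_world=d["T"])
cols=np.array([290,320,350,380,410])//1.5
rows=93+np.array([14.8,15.5,16.5,17.7,18.5])
b=ray(cal,np.c_[cols,rows],.019);print(np.round(b,4))
vx,vy,x0,y0=cv2.fitLine(b.astype(np.float32),cv2.DIST_L2,0,.01,.01).ravel()
if vy<0:vx,vy=-vx,-vy
print("bar dir",vx,vy,"yaw",-np.arctan2(vx,vy))
yaw=-np.arctan2(vx,vy)
for yw in(yaw,-.195):
    Y=np.array([-np.sin(yw),np.cos(yw)]);X=np.array([np.cos(yw),np.sin(yw)])
    f=lambda p:np.round(((np.array(p)-b.mean(0))@X,(np.array(p)-b.mean(0))@Y),4)
    for n,p in dict(jout1=(.5934,.2038),jout2=(.6596,.1952),jlow=(.5908,.1841),jpad=(.6551,.1714),jpad2=(.6236,.1786),hb_lo=(.5711,.1147),hb_hi=(.7349,.0833),hb_in=(.5574,.0435),hpadA=(.567,-.0419),hpadB=(.6112,-.0503)).items():print(n,f(p),end=" ")
    print()
g=ray(cal,np.array([[242,80],[245,125],[249,170],[265,168]])/1.5,.034);print(np.round(g,4))
g=ray(cal,np.array([[320,52],[320,150]])/1.5,.022);print(np.round(g,4))
E
```

```text
[[0.5598 0.1589]
 [0.5527 0.1207]
 [0.545  0.0826]
 [0.5369 0.0444]
 [0.5295 0.0061]]
bar dir 0.19608231 0.9805874 yaw -0.19736107
jout1 [0.0239 0.1285] jout2 [0.0905 0.133 ] jlow [0.0252 0.1086] jpad [0.0908 0.1088] jpad2 [0.0585 0.1097] hb_lo [0.0195 0.0367] hb_hi [0.1863 0.038 ] hb_in [ 0.02   -0.0358] hpadA [ 0.0462 -0.1176] hpadB [ 0.0912 -0.1172] 
jout1 [0.0242 0.1284] jout2 [0.0908 0.1328] jlow [0.0255 0.1086] jpad [0.091  0.1086] jpad2 [0.0587 0.1095] hb_lo [0.0196 0.0367] hb_hi [0.1864 0.0376] hb_in [ 0.02   -0.0358] hpadA [ 0.0459 -0.1178] hpadB [ 0.0909 -0.1174] 
[[0.6605 0.1927]
 [0.6102 0.2011]
 [0.557  0.2087]
 [0.5563 0.1881]]
[[0.6793 0.0952]
 [0.5679 0.1166]]
```

```bash
python3 - <<'E'
from h import *
im=np.load("w1.npz")["im"][:,:,::-1]
cv2.imwrite("pics/w1c.png",cv2.resize(im[45:185,150:350],(800,560),interpolation=cv2.INTER_CUBIC))
E
```

```text
(no output)
```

View pics/w1c.png

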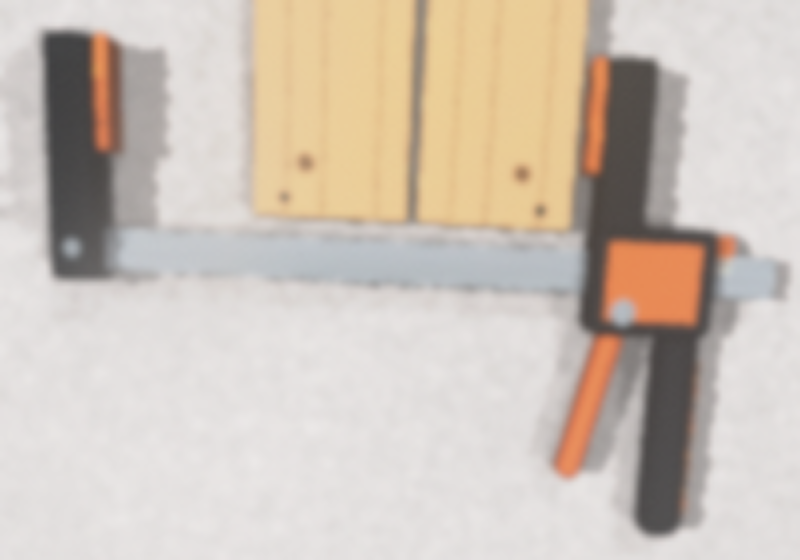

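```bash
cat >> h.py <<'E'
yaw=-0.196;O=np.array([.5449,.0825]);CX=np.array([np.cos(yaw),np.sin(yaw)]);CY=np.array([-np.sin(yaw),np.cos(yaw)])
def W(x,y,z): return [*(O+x*CX+y*CY),z]
def L(p): return np.c_[(np.atleast_2d(p)-O)@CX,(np.atleast_2d(p)-O)@CY]
E
python3 - <<'E'
from h import *
R=rot(yaw)
arm.grip(0)
arm.move_to(W(.004,.162,.09),R)
arm.move_l(W(.004,.162,.009),R,feed=.12)
arm.move_l(W(.004,.146,.009),R,feed=.06)
f0=arm.current_force()
for y in (.135,.12,.1035):
    arm.move_l(W(.004,y,.009),R,feed=.02);print(np.round(np.array(arm.current_force())-f0,1),L(arm.current_ee_pos()[:2]))
arm.move_l(W(.004,.118,.009),R,feed=.06)
arm.move_l(W(.004,.118,.09),R,feed=.15)
arm.move_to([0.44,0.05,0.38],R)
cal=arm.get_calibration("wrist");im=arm.snapshot("wrist")
np.savez("w2.npz",im=im,K=cal["intrinsics"],T=cal["cam_to_world"])
cv2.imwrite("pics/w2.png",cv2.resize(im[20:210,120:370][:,:,::-1],(750,570),interpolation=cv2.INTER_CUBIC))
print(arm.current_t())
E
```

```text
[-0.3 -0.3 -0. ] [[0.00403722 0.13501102]]
[-0.3 -0.7 -0.9] [[0.00404523 0.12006214]]
[-0.4 -0.1  0.6] [[0.00405246 0.10357862]]
11.7667
```

View pics/w2.png

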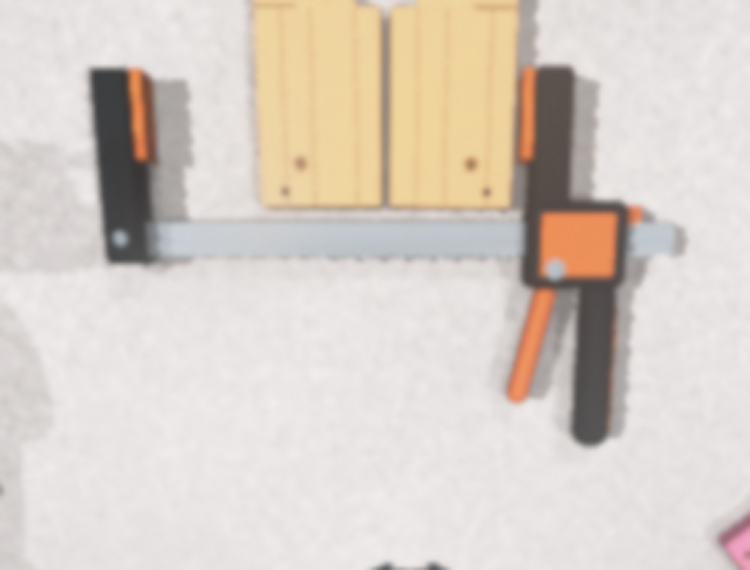

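```bash
python3 - <<'E'
from h import *
d=np.load("w2.npz");cal=dict(intrinsics=d["K"],cam_to_world=d["T"])
q=lambda pts,z:np.round(L(ray(cal,np.array(pts)/3+[120,20],z))*1000,1).tolist()
print("jaw out",q([[92,72],[99,165],[107,260]],.034))
print("jaw pad top",q([[142,70],[149,160]],.031))
print("hb out",q([[254,20],[262,205]],.022),"inner",q([[382,205]],.022))
print("ha out",q([[512,205],[518,60]],.022),"inner",q([[390,205]],.022))
print("hpad",q([[523,70],[521,160]],.031))
print("handle",q([[579,290],[572,435],[606,435],[614,295],[589,445]],.031))
print("trig",q([[533,295],[508,395],[517,402],[526,398],[555,290],[555,270]],.029))
print("bar",q([[160,240],[510,240]],.021))
E
```

```text
jaw out [[90.7, 130.4], [40.7, 131.2], [-13.2, 131.4]]
jaw pad top [[92.4, 102.4], [43.8, 102.2]]
hb out [[120.5, 37.8], [19.2, 37.8]] inner [[19.1, -35.5]]
ha out [[19.1, -114.9], [99.4, -115.9]] inner [[19.1, -40.4]]
hpad [[92.3, -117.9], [43.7, -118.4]]
handle [[-31.0, -156.7], [-121.5, -156.9], [-121.5, -178.8], [-34.0, -178.5], [-128.0, -168.2]]
trig [[-34.1, -128.8], [-96.0, -115.2], [-100.5, -121.1], [-97.9, -126.7], [-31.1, -142.3], [-19.1, -141.7]]
bar [[-1.2, 101.9], [-1.3, -114.4]]
```

```bash
python3 - <<'E'
from h import *
print(arm.current_width(),arm.current_ee_pos(),arm.current_t())
im=arm.snapshot("top");cal=arm.get_calibration("top")
a=cv2.imread("pics/top0.png");b=im[:,:,::-1]
cr=lambda i:cv2.resize(i[125:260,205:345],(560,540),interpolation=cv2.INTER_CUBIC)
A=cr(a)
c=np.hstack([A,cr(b)]);cv2.imwrite("pics/t2.png",cv2.resize(c,(800,386)))
K,T=np.array(cal["intrinsics"]),np.linalg.inv(cal["cam_to_world"])
for p in(W(.04,.131,.034),W(-.013,.131,.034),W(.019,.038,.022),W(.004,.1035,.009)):
    v=T[:3,:3]@p+T[:3,3];print(np.round((K@v/v[2])[:2],1))
E
```

```text
0.0005741614713481001 [0.44014474 0.05029668 0.37872537] 11.7667
[221.3 176.4]
[218.3 193.2]
[249.5 188.5]
[228.3 189.8]
```

View pics/t2.png

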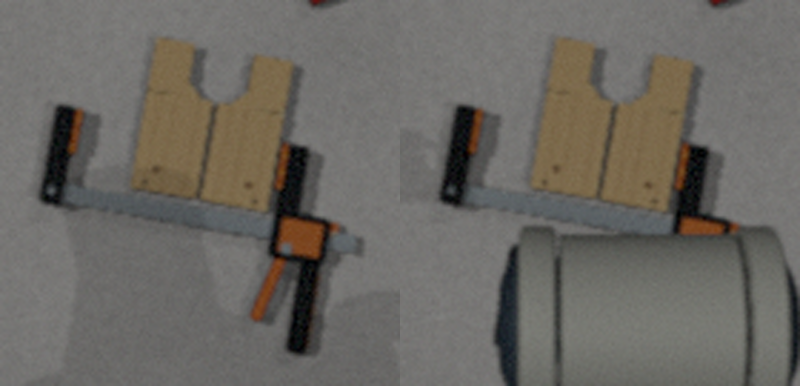

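```bash
python3 - <<'E'
from h import *
R=rot(yaw)
arm.move_to(W(.004,.162,.06),R)
arm.move_l(W(.004,.162,.009),R,feed=.12)
ims=[]
def rep():
    p=arm.current_ee_pos();print(L(p[:2]),p[2],np.round(arm.current_force(),1),arm.current_width(),arm.current_t());ims.append(arm.snapshot("wrist"))
rep()
for y in (.135,.115):
    arm.move_l(W(.004,y,.009),R,feed=.02);rep()
cv2.imwrite("pics/p3.png",np.hstack([cv2.resize(i[:,:,::-1],(400,300)) for i in (ims[0],ims[2])]))
E
```

```text
[[0.00442189 0.16203271]] 0.009647179754443999 [-0.7  0.4 -0. ] 0.0003431089332424193 13.8667
[[0.00401328 0.13510703]] 0.009020189602691603 [ 0.  -0.4  0.1] 0.0005411198001679877 15.4167
[[0.00405245 0.11512009]] 0.00902457679577217 [-1.1  0.2  0.1] 0.00044466256988725964 16.6167
```

View pics/p3.png

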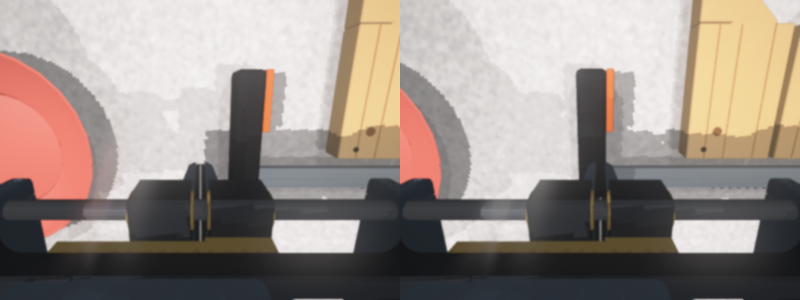

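```bash
python3 - <<'E'
from h import *
im=arm.snapshot("wrist");cv2.imwrite("pics/p4.png",cv2.resize(im[80:260,170:370][:,:,::-1],(660,594),interpolation=cv2.INTER_CUBIC))
print(arm.current_tau(),arm.current_force())
E
```

```text
[-6.85519469e-02 -9.09568548e+01 -2.62404406e+01 -6.11788837e-04
 -8.48226668e-02  7.40307587e-04] [ 0.81009998 -0.37668517 -0.15345638]
```

View pics/p4.png

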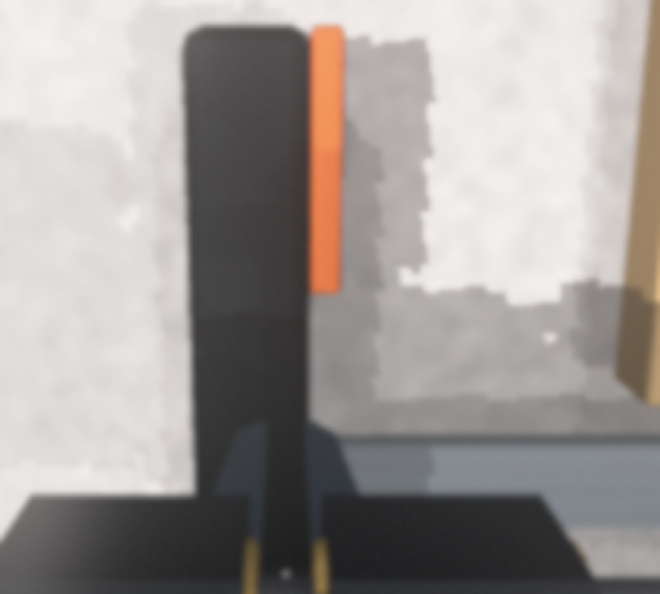

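```bash
python3 - <<'E'
from h import *
R=rot(yaw)
arm.move_l(W(.004,.165,.009),R,feed=.15)
f0=np.array(arm.current_force())
for z in np.arange(.005,-.032,-.003):
    arm.move_l(W(.004,.165,z),R,feed=.03)
    f=np.array(arm.current_force())-f0
    if abs(f[2])>4:break
print(z,arm.current_ee_pos(),f,arm.current_t())
E
```

```text
-0.031000000000000003 [ 0.58080688  0.24350571 -0.03123394] [-0.94656543 -0.1733697  -0.10663458] 20.4833
```

```bash
python3 - <<'E'
from h import *
s=arm.snapshot("scene");w=arm.snapshot("wrist");cal=arm.get_calibration("scene")
K,T=np.array(cal["intrinsics"]),np.linalg.inv(cal["cam_to_world"])
for p in (W(.004,.165,-.031),W(.004,.165,0)):
    v=T[:3,:3]@p+T[:3,3];u=(K@v/v[2])[:2];print(u)
x,y=u.astype(int)
a=cv2.resize(s[y-70:y+50,x-60:x+60][:,:,::-1],(400,400),interpolation=cv2.INTER_CUBIC)
b=cv2.resize(w[80:260,170:350][:,:,::-1],(400,400))
cv2.imwrite("pics/p5.png",np.hstack([a,b]))
E
```

```text
[282.43294219 188.42068588]
[282.64718511 182.34512874]
```

View pics/p5.png

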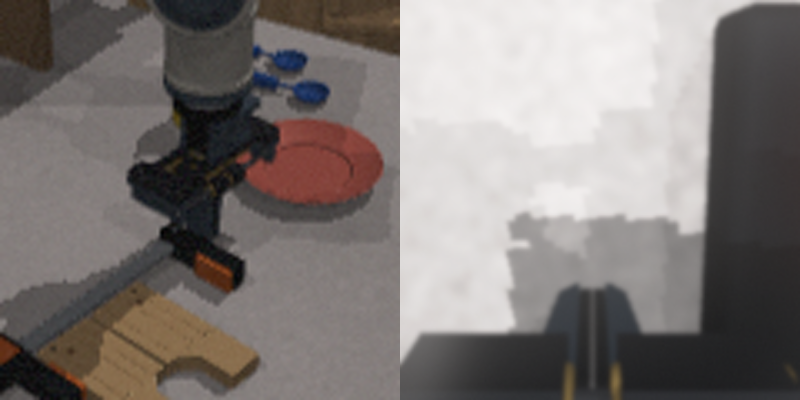

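```bash
python3 - <<'E'
from h import *
R=rot(yaw)
f0=np.array(arm.current_force())
for z in np.arange(-.034,-.05,-.002):
    arm.move_l(W(.004,.165,z),R,feed=.03)
    f=np.array(arm.current_force())-f0
    if abs(f[2])>3:break
print(z,arm.current_ee_pos(),f,arm.current_t())
E
```

```text
-0.036000000000000004 [ 0.58122319  0.24364278 -0.03570249] [-0.82639439 -1.02726968  4.72053955] 21.0833
```

```bash
python3 - <<'E'
from h import *
R=rot(yaw);Z=-.029
arm.move_l(W(.004,.165,Z),R,feed=.05)
arm.move_l(W(.004,.148,Z),R,feed=.06)
f0=arm.current_force()
for y in (.135,.12,.1035):
    arm.move_l(W(.004,y,Z),R,feed=.025);print(np.round(np.array(arm.current_force())-f0,1))
arm.move_l(W(.004,.118,Z),R,feed=.06)
arm.move_l(W(.004,.118,.03),R,feed=.2)
arm.move_to([0.44,0.03,0.30],R)
cal=arm.get_calibration("wrist");im=arm.snapshot("wrist")
np.savez("w3.npz",im=im,K=cal["intrinsics"],T=cal["cam_to_world"])
cv2.imwrite("pics/w3.png",cv2.resize(im[20:210,120:370][:,:,::-1],(750,570),interpolation=cv2.INTER_CUBIC))
print(arm.current_t())
E
```

```text
[-0.3  0.4  0.3]
[-0.5 -0.   0.9]
[-0.5  0.4  0.6]
26.2167
```

View pics/w3.png

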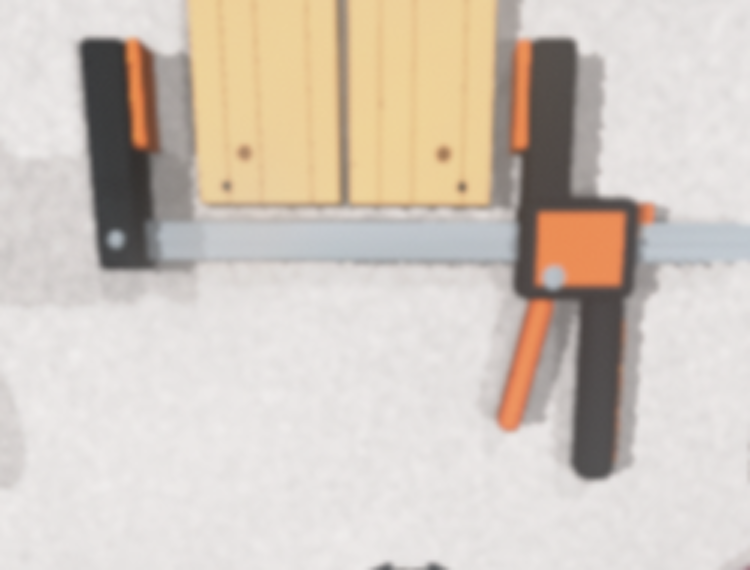

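```bash
python3 - <<'E'
from h import *
d=np.load("w3.npz");cal=dict(intrinsics=d["K"],cam_to_world=d["T"])
q=lambda pts,z:np.round(L(ray(cal,np.array(pts)/3+[120,20],z))*1000,1).tolist()
print("jaw out",q([[81,45],[90,155],[100,265]],.034))
print("jaw pad top",q([[140,45],[146,150]],.031))
print("hb out",q([[190,20],[200,203]],.022),"inner",q([[340,203]],.022))
print("ha out",q([[491,203],[496,60]],.022),"inner",q([[348,203]],.022))
print("hpad",q([[514,45],[512,150]],.031))
print("handle",q([[581,310],[573,465],[611,465],[623,325],[592,478]],.031))
print("trig",q([[529,305],[498,418],[508,430],[519,425],[553,305]],.029))
print("bar",q([[160,242],[510,242]],.021))
E
```

```text
jaw out [[90.7, 88.7], [40.7, 89.2], [-12.6, 89.3]]
jaw pad top [[91.4, 60.7], [43.4, 61.7]]
hb out [[104.7, 37.4], [18.7, 38.0]] inner [[18.6, -35.4]]
ha out [[18.6, -114.4], [86.5, -115.3]] inner [[18.6, -39.5]]
hpad [[91.3, -123.1], [43.3, -123.6]]
handle [[-35.7, -162.7], [-119.7, -162.7], [-119.7, -183.8], [-43.5, -185.5], [-127.1, -173.7]]
trig [[-33.1, -135.3], [-93.7, -120.5], [-100.4, -126.2], [-97.6, -132.2], [-33.1, -148.1]]
bar [[-0.8, 60.7], [-0.9, -125.1]]
```

```bash
python3 - <<'E'
from h import *
R=rot(yaw)
arm.grip(.091)
arm.move_to(W(-.078,-.157,.03),R)
arm.move_l(W(-.078,-.157,-.0315),R,feed=.08)
print(arm.current_t(),np.round(arm.current_force(),1))
for i in range(7):
    arm.grip(.03)
    w=arm.current_width();g=arm.current_grasp_force()
    print(i,round(w,4),np.round(g,1),np.round(arm.current_force(),1),round(arm.current_t(),2),flush=True)
    if w>.0445 or arm.current_t()>45:break
    arm.grip(.076)
print(arm.current_width())
E
```

```text
29.6167 [-1.   0.5 -0.5]
0 0.0414 30.1 [-3.6 -7.2  3.8] 30.43
1 0.041 30.3 [-5.3 -2.  -1.3] 31.76
2 0.0411 30.2 [-5.5 -3.2 -1.3] 33.08
3 0.0409 30.2 [-5.3 -2.6 -0.7] 34.42
4 0.0409 30.2 [-4.8 -3.2 -2.2] 35.75
5 0.0402 30.2 [-4.5 -2.8 -2.6] 37.08
6 0.0404 30.2 [-4.4 -2.1 -2.3] 38.42
0.07614214283472237
```

```bash
cat > prof.py <<'E'
from h import *
def prof(name,X,z,y0=-.19,y1=.13,step=.002):
    im=arm.snapshot(name);cal=arm.get_calibration(name);K,T=np.array(cal["intrinsics"]),np.linalg.inv(cal["cam_to_world"])
    hsv=cv2.cvtColor(im,cv2.COLOR_RGB2HSV);out=[]
    for x in X:
        s=""
        for y in np.arange(y0,y1,step):
            v=T[:3,:3]@np.array(W(x,y,z))+T[:3,3];u=np.round((K@v/v[2])[:2]).astype(int)
            if not(0<=u[0]<512 and 0<=u[1]<384):s+="?";continue
            h,sa,va=hsv[u[1],u[0]].astype(int)
            s+="o" if h<14 and sa>140 and va>70 else "w" if 10<h<28 and sa>70 else "#" if va<62 else "."
        print(name,x,s)
E
python3 - <<'E'
from prof import *
print(arm.current_t());prof("top",(.03,.065,.08),.026);prof("wrist",(.03,.065,.08),.026)
E
```

```text
39.1333
top 0.03 ....................##############..wwwwwwwwwwwwwwwwwwwwwwwwwwwwwwwwwwwwwwwwwwwwwwwwwwwwwwwwwwwwwwwwwwwwwwwwwwww................#############...................
top 0.065 ....................#########wwwwwoowwwwwwwwwwwwwwwwwwwwwwwwwwwwwwwwwwwwww...wwwwwwwwwwwwwwwwwwwwwwwwwwwwwwwwwww...............oww###########...................
top 0.08 ....................##########wwwwwwwwwwwwwwwwwwwwwwwwwwwwwwwwwwwwwwwwwwwww.wwwwwwwwwwwwwwwwwwwwwwwwwwwwwwwwwwww..............ooo..##########...................
wrist 0.03 ....................................wwwwwwwwwwwwwwwwwwwwwwwwwwwwwwwwwwwwwwwww???????????????????????????????????????????????????????????????????????????????????
wrist 0.065 ????????????????????????????????????????????????????????????????????????????????????????????????????????????????????????????????????????????????????????????????
wrist 0.08 ????????????????????????????????????????????????????????????????????????????????????????????????????????????????????????????????????????????????????????????????
```

```bash
python3 - <<'E'
from prof import *
def st():
    print(round(arm.current_t(),2),round(arm.current_width(),4))
    prof("wrist",(-.05,-.065),.029,-.21,-.09)
    prof("top",(.03,),.03,-.15,.12)
st();arm.grip(.091);st();arm.grip(.03);st()
E
```

```text
39.23 0.0764
wrist -0.05 ...............o##########..........ooooo...................
wrist -0.065 ....#######....o##########...........oooooo.................
top 0.03 ###############...wwwwwwwwwwwwwwwwwwwwwwwwwwwwwwwwwwww..wwwwwwwwwwwwwwwwwwwwwwwwwwwwwwwwwwww...............##############..............
39.77 0.091
wrist -0.05 ...............o##########...........oooo...................
wrist -0.065 .######........o##########.............ooooo................
top 0.03 ###############...wwwwwwwwwwwwwwwwwwwwwwwwwwwwwwwwwwww..wwwwwwwwwwwwwwwwwwwwwwwwwwwwwwwwwwww................#############..............
40.71 0.0402
wrist -0.05 .................o##########...oooooo.......................
wrist -0.065 ########......##############..ooooooo###....................
top 0.03 ..##############..wwwwwwwwwwwwwwwwwwwwwwwwwwwwwwwwwwwwwwwwwwwwwwwwwwwwwwwwwwwwwwwwwwwwwwwwww.............#############.................
```

```bash
python3 - <<'E'
from prof import *
for i in range(2):
    arm.grip(.091);prof("top",(.03,),.03,-.15,.12)
    arm.grip(.03);w=arm.current_width();print(round(w,4),round(arm.current_t(),2));prof("top",(.03,),.03,-.15,.12)
    if w>.044:break
E
```

```text
top 0.03 ################wwwwwwwwwwwwwwwwwwwwwwwwwwwwwwwwwwwwwwwwwwwwwwwwwwwwwwwwwwwwwwwwwwwwwwwwwwww.............#############.................
0.0396 42.58
top 0.03 ################..wwwwwwwwwwwwwwwwwwwwwwwwwwwwwwwwwwwwwwwwwwwwwwwwwwwwwwwwwwwwwwwwwwwwwwwwww...##.....############.....................
top 0.03 ################..wwwwwwwwwwwwwwwwwwwwwwwwwwwwwwwwwwwwwwwwwwwwwwwwwwwwwwwwwwwwwwwwwwwwwwwwwwww.##.....############.....................
0.0399 44.42
top 0.03 #####ww#ww##w#####wwwwwwwwwwwwwwwwwwwwwwwwwwwwwwwwwwwwwwwwwwwwwwwwwwwwwwwwwwwwwwwwwwwwwwwwww.......############........................
```

```bash
python3 - <<'E'
from prof import *
for i in range(3):
    arm.grip(.091)
    arm.grip(.03);w=arm.current_width();print(round(w,4),round(arm.current_t(),2),round(arm.current_grasp_force(),1));prof("top",(.03,.07),.03,-.15,.12)
    if w>.0435 or arm.current_t()>49.4:break
E
```

```text
0.0398 46.2 28.9
top 0.03 wwooooow..oo.###wwwwwwwwwwwwwwwwwwwwwwwwwwwwwwwwwwwwwwwwwwwwwwwwwwwwwwwwwwwwwwwwwwwwwwwwwwww...#############...........................
top 0.07 ....###########woooowwwwwwwwwwwwwwwwwwwwwwwwwwwwwwwwwwwwwwwwwwwwwwwwwwwwwwwwwwwwwwwwwwwwwwwwwwooo############..........................
0.0506 47.92 29.8
top 0.03 ooooowwwoooow###..wwwwwwwwwwwwwwwwwwwwwwwwwwwwwwwwwwwwwwwwwwwwwwwwwwwwwwwwwwwwwwwwwwwwwwwwww..#############............................
top 0.07 ....###########ooowwwwwwwwwwwwwwwwwwwwwwwwwwwwwwwwwwwwwwwwwwwwwwwwwwwwwwwwwwwwwwwwwwwwwwwwwwwooow##########............................
```

Stalled at 50.6 mm with a 30 N grip, so the joint is tight. Handing in.

```bash
python3 - <<'E'
from h import *
arm.sleep(.3);print(arm.current_width(),arm.current_grasp_force(),arm.current_force(),arm.current_t())
print(arm.sign_off())
E
```

```text
0.05022400107784012 29.837574362754822 [-4.72388004 -3.71313928  1.31130722] 48.2667
the job is handed in; nothing more can be done
None
```

I handed the job in at 48.3 s with the trigger still squeezed at about 30 N. It had stalled at 50 mm, the width given for tight wood, and the last top-camera readings showed no gap at the joint or between the pads and the halves; the verdict isn't shown to me, and I didn't measure the end alignment or flatness.

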